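# Hold up the case leaf for its new stay

### The job

I am about to fit a new stay to the right-hand leaf of this two-leaf book case. Swing the left leaf (the one with the strip over the seam) fully open until its own stay stops it and let go, so the books are uncovered; then raise the right leaf, which has no stay, to its balance point, where its weight stands right over the hinges, and finish while still holding it there. Do not let the right leaf drop shut or go over backwards onto the glue bottle, and leave the things round the case alone.

Things in the scene. Friction and masses are not known exactly. Their poses are not given: they have to be found in the camera images.
- case: the plywood book case, an open box 240 mm (its x, along the hinges) by 320 mm (its y) by 100 mm high with 10 mm walls, fixed to the table, a tied bundle of books and a bare text block lying inside; origin at the centre of its underside, z up, +y towards the left leaf. The two leaves are 10 mm plates that lie on the rim (top face 110 mm above the table) and meet over the middle of the case; each is hinged along the outer top edge of one long side.
- left_leaf (a joint): opening angle of the left leaf: 0 shut, grows as its free edge swings up and over to the left; its slotted stay stops it at 1.80, where it rests by itself once past its balance (about 1.45). Moves freely (under 0.01 N m of hinge friction), about 0.3 kg. It carries a 3 mm cover strip that overlaps the right leaf's edge by about 14 mm, so it is opened first.
- right_leaf (a joint): opening angle of the right leaf: 0 shut, grows as its free edge swings up and over to the right. No stay: it falls shut below its balance point and goes over backwards beyond it (as far as 3.05). Its weight (0.2 to 0.45 kg) stands right over the hinge at 1.45 (83 degrees from shut, a little short of upright, because the handle sits on its outer face). Moves freely (under 0.01 N m of hinge friction).
- left_leaf_handle (a point): middle of the round bar of the left leaf's bow handle: steel bar 12 mm thick, straight for 90 mm parallel to the hinge (the case's x), its centre 34 mm above the leaf's outer face, 127 mm from the hinge line and 32 mm from the leaf's free edge. Shut, it stands 144 mm above the table. Turns with the leaf.
- right_leaf_handle (a point): middle of the round bar of the right leaf's bow handle, the same as the left one.
- left_leaf_hinge (a point): middle of the left leaf's hinge line, on the outer top edge of the case's left (+y) wall, 100 mm above the table; the line runs along the case's x.
- right_leaf_hinge (a point): middle of the right leaf's hinge line, on the outer top edge of the case's right (-y) wall, 100 mm above the table; the line runs along the case's x.
- glue_bottle: upright white glue bottle with an orange nozzle, 47 mm across, 135 mm tall, standing just right of the case where the right leaf would come down; origin at the centre of its underside.
- new_stay: the new steel stay lying on the table left of the case, about 180 x 35 mm and 8 mm high: a slotted rail with an arm; leave it.
- awl: wooden-handled awl lying left of the case, about 80 x 109 x 26 mm; leave it.
- linen_tape: roll of cream tape, 73 mm across, 19 mm high, left of the case; leave it.
- needle_tin: round tin with a red lid, 62 mm across, 21 mm high, beyond the case on the right; leave it.
Things that resemble listed ones, but are neither listed nor needed, are in the scene too. What is meant by the glue_bottle is not blue or pink, and is the smaller of those in its own colour.

How it is judged:
On the way, in this order (a step that is already met when the one before it is completed fails the run):
1. the left leaf is swung open to its stop and let go, the right leaf still shut (value of joint left_leaf above 1.7 rad and value of joint right_leaf below 0.1 rad and contact force between the fingers and left_leaf below 0.1 N), for 0.2 s.
2. the right leaf is raised by the gripper to its balance point, within 0.08 rad, and held there (value of joint right_leaf between 1.37 and 1.53 rad and contact force between the fingers and right_leaf above 1 N), for 0.3 s.
At the end, for the whole second after the job is handed in: The right leaf stands still at its balance point, 1.45 rad from shut, within 0.08 rad (4.5 degrees), with the fingers still holding it (over 1 N) not leaning on the glue bottle; the left leaf rests open at its stop (over 1.70 rad); the glue bottle stands upright (all of step 2 and velocity of joint right_leaf between -0.05 and 0.05 rad/s and contact force between glue_bottle and right_leaf below 0.05 N and value of joint left_leaf above 1.7 rad and angle between glue_bottle's own z axis and vertical below 0.1 rad); the arm keeps its last pose, push and grip.
It fails at once if the right leaf goes over backwards (beyond 1.75 rad) (value of joint right_leaf above 1.75 rad).
It fails at once if the right leaf drops (falls towards shut faster than 1.5 rad/s) (velocity of joint right_leaf below -1.5 rad/s).
It fails at once if a thing beside the case is disturbed (moved more than 20 mm) (distance of any of glue_bottle, new_stay, awl, linen_tape, needle_tin from where it was at the start of the episode above 0.02 m).
It also fails if it takes over 61 s, if anything falls off the work surface, if the arm or the gripper's body presses on something with over 40 N, if the wrist force passes 120 N, or if a joint passes its speed limit or range.

### The arm

A 6-joint arm with a two-finger parallel gripper is mounted at the origin on a cart in front of the work surface, level with it; the furniture and walls round the work are solid. World frame = base frame: x ahead of the robot, y to its left, z up, the work surface at z = 0. Lengths are in m, angles in rad, forces in N, time in s.
With the tool pointing down it reaches from about 0.35 to 0.875 m from the base axis. Payload 15.5 kg.
Tool frame: the origin (TCP) lies between the finger pads; the fingertips stand tcp_to_tips ahead of it and the grasp point (between the pads) is the TCP (tcp_to_tips is the distance from the TCP to the fingertips, in m); z points along the fingers, y is the direction in which the jaws open and shut (so a half turn about z gives the same grasp; the last joint's range is limited). The gripper opens to 85 mm and grips with 20 to 120 N. Pads are 22 mm wide; open, the fingers measure 114 mm over their backs; the gripper's body (76 mm by 85 mm) begins 54 mm behind the grasp point. The pads swing forward as they close: fully open they stand 13 mm farther back than shut.
Start: joints at [1.248, 0.494, 1.345, -0, 1.302, -0.096], TCP at [0.141, 0.609, 0.25] pointing down, gripper open.
Joint ranges: [-2.91, 2.91], [-0.82, 2.16], [0.22, 2.67], [-1.22, 4.37], [0.12, 2.79], [-3.08, 3.08]. Speed limits (rad/s): [1.89, 1.89, 2.57, 3.01, 3.01, 3.01].

### API

Orientations are given as a unit quaternion [x, y, z, w].
In Python, from plant import observe, camera, close_job, tcp_to_tips gives the robot as it stands.
- The arm moves only by the shell command python3 -m inch 'ROWS' [OPENING] [FORCE]. ROWS is JSON, a list of rows, each an object of numbers: "tx", "ty", "tz": the shift along the tool's x, y, z each as a share of 0.5 m, from -1 to 1; "ax", "ay", "az": the turn, a rotation vector about the tool's x, y, z each as a share of pi/2 rad, from -1 to 1. A call has 1 to 20 rows; each row is the pose to reach, as a shift and turn from the pose commanded when the call began, along the tool's axes at that moment; what a row does not reach only later rows make up. A row lasts 1/10 s, in which the tool goes at most 50 mm and 8.59 degrees, less where a joint would pass 70% of its speed; a pose out of reach is approached as far as the arm can. A call with a number of a shift or a turn outside -1 to 1 is refused whole. A call with a gripper value outside its range is refused whole. OPENING is the closure in counts, from 0 (fully open) to 255 (shut), set as the call begins (- or left out, the last holds). The fingers move at their own pace and stop on an object; FORCE is the grip in N (left out, the last holds). Time passes only in rows, so rows that repeat a pose let the fingers close. It gives the time, the measured TCP pose, the force and the opening at its end, in the units of the state.
- observe(): the state, without advancing time (a new reading comes with each control period).
- camera(name): name is "scene" or "top" or "wrist"; returns a dict with "img" (400x640x3 uint8, blue, green, red), "fx", "fy", "cx", "cy" (pixels), "eye" and "orientation" of the camera in the world; the wrist camera has in their place "T_tool_cam" (4x4, takes a point from camera to tool coordinates, whose origin is the TCP and whose axes are the flange's). Camera axes: x right, y up, looking along -z (the intrinsics and any distortion apply to the point x, -y, -z); pixel columns grow to the right and rows downward; lengths in m; the calibration is good to about 2 mm. A picture is of the moment at which its call begins: read the wrist's pose just before it. There is no depth.
- close_job(): hands the job in, once; it reports no verdict.
The state is a dict: "time_s": time; "q": joint angles; "qd": joint speeds; "joint_torque": joint torques, N m; "eef_pos": TCP position; "tool_rot": TCP orientation; "ft_force": force on the tool from outside, world axes, zero at the start; "wrist_torque": the same for the moment, N m; "grip_width": finger opening in m.
Only numpy, scipy, OpenCV 4.12 (cv2) and the standard library are available. Lean on these libraries where they do the work, as an engineer would, in place of code of your own. Each camera call takes 0.05 s, during which the arm holds its last target.

## Working session

There is one attempt and no reset: what is moved stays moved. The work goes in short steps, Python scripts to look and compute and a shell command to move; the robot and the scene stay as the last step left them, time stands still between calls to the robot, and variables do not carry over. Pictures are saved under pics/ and viewed, and the job is handed in when it is done.

```bash
ls; mkdir -p pics; python3 - <<'E'
from plant import observe,camera,tcp_to_tips
import cv2
s=observe();print(s,tcp_to_tips)
for n in("scene","top"):
    c=camera(n);cv2.imwrite(f"pics/{n}0.png",c["img"]);print(n,{k:v for k,v in c.items() if k!="img"})
E
```

```text
pics
{'time_s': 0.0, 'q': array([ 1.24752579e+00,  4.94180546e-01,  1.34615078e+00, -2.76629406e-05,
        1.30246320e+00, -9.54659038e-02]), 'qd': array([-0.00012747, -0.00162804,  0.00040939,  0.00153469,  0.0020407 ,
        0.00054358]), 'joint_torque': array([ 3.97694850e-03, -8.82178187e+01, -3.83863091e+01,  2.23611087e-04,
        1.04207147e-02,  8.08881077e-05]), 'eef_pos': array([0.14102667, 0.60853604, 0.24969521]), 'tool_rot': array([ 1.13652514e-01,  9.93520380e-01, -5.90583703e-04, -1.11856454e-04]), 'ft_force': array([-0.09072205,  0.8200385 , -0.30765859]), 'wrist_torque': array([ 0.03141724,  0.03405425, -0.03121866]), 'grip_width': 0.08534083436619519} 0.019
scene {'fx': 454.4161241377634, 'fy': 454.4161241377634, 'cx': 312.29163834426174, 'cy': 200.97159039219173, 'eye': array([-0.20229762, -0.86235529,  1.08015489]), 'orientation': array([ 0.42597445, -0.13640906, -0.28057989,  0.84924276])}
top {'fx': 460.1687612688687, 'fy': 460.1687612688687, 'cx': 312.3092435153734, 'cy': 191.64100988760194, 'eye': array([0.30582338, 0.14870624, 1.52868017]), 'orientation': array([-0.06201424,  0.05237963,  0.70882552, -0.70069751])}
```

View pics/scene0.png

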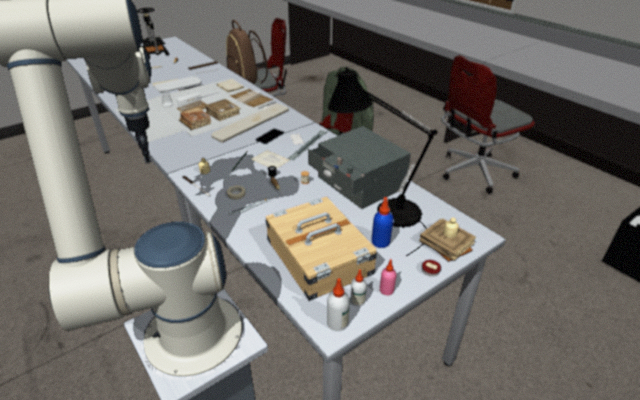

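View pics/top0.png

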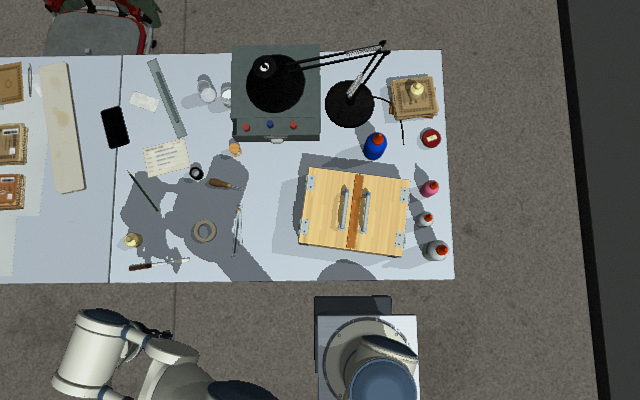

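The scene shows the case with two bow handles. The top view has white bottles at (437,250) and (426,219), a pink one at (430,188) and a blue one at (375,145). The smaller white bottle at (426,219), just right of the case, should be the glue bottle. I'll enlarge that area to confirm it.

```bash
cat > h.py <<'E'
import numpy as np, cv2
from scipy.spatial.transform import Rotation as R
def ray(c,u,v):
    d=np.array([(u-c["cx"])/c["fx"],-(v-c["cy"])/c["fy"],-1.0]); return R.from_quat(c["orientation"]).apply(d)
def at_z(c,u,v,z):
    d=ray(c,u,v); e=np.array(c["eye"]); return e+d*(z-e[2])/d[2]
def proj(c,p):
    q=R.from_quat(c["orientation"]).inv().apply(np.atleast_2d(p)-c["eye"]); return np.c_[c["cx"]-c["fx"]*q[:,0]/q[:,2], c["cy"]+c["fy"]*q[:,1]/q[:,2]]
E
python3 - <<'E'
from h import *
import cv2
a=cv2.imread("pics/top0.png")[150:275,285:455];b=cv2.imread("pics/scene0.png")[190:335,255:455]
cv2.imwrite("pics/tc.png",cv2.resize(a,None,fx=4.5,fy=4.5,interpolation=2));cv2.imwrite("pics/sc.png",cv2.resize(b,None,fx=4,fy=4,interpolation=2))
E
```

```text
(no output)
```

View pics/tc.png

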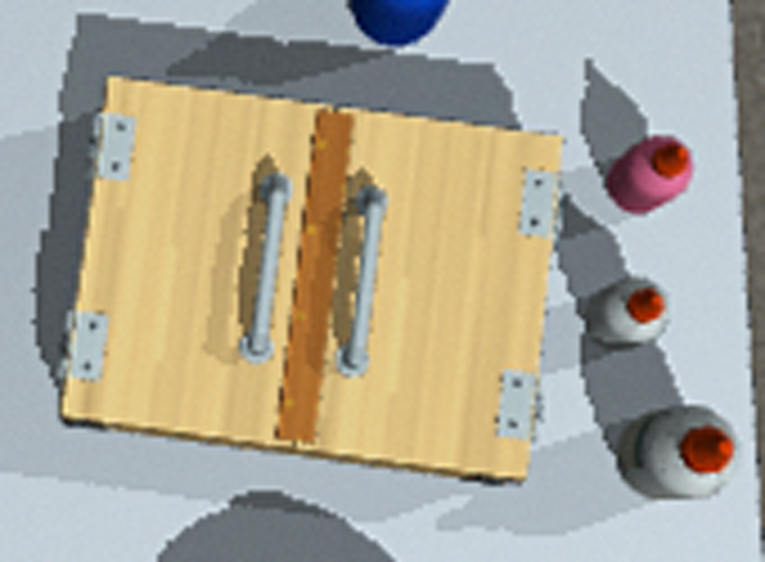

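View pics/sc.png

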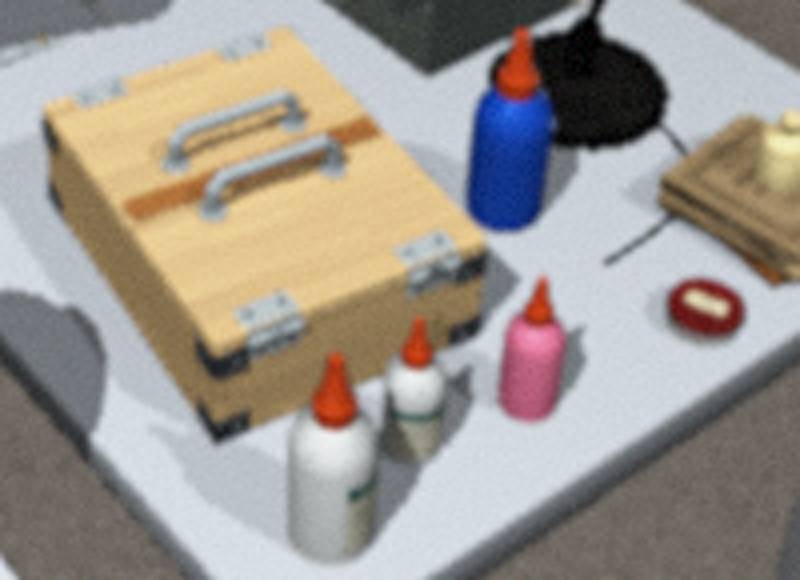

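The crops confirm the glue bottle: it is the smaller white one, at crop (628,310) and (417,390), beside the middle of the right leaf. The larger white, pink and blue bottles are look-alikes. Next I'll fit the case pose from the leaf corners in both views.

```bash
cat > fit.py <<'E'
from h import *
from plant import camera
from scipy.optimize import least_squares
T,S=camera("top"),camera("scene")
tp=np.array([[107,77],[562,135],[527,482],[62,415]])/4.5+[285,150]   # far-left, far-right, near-right, near-left
sp=np.array([[288,28],[485,243],[212,350],[45,105]])/4+[255,190]
th=np.array([[275,185],[258,347],[376,197],[353,360]])/4.5+[285,150] #handle ends L far/near ,R
L=np.array([[.12,.16,.11],[.12,-.16,.11],[-.12,-.16,.11],[-.12,.16,.11]])
H=np.array([[.045,.033,.144],[-.045,.033,.144],[.045,-.033,.144],[-.045,-.033,.144]])
def W(p,l): return np.c_[l[:,:2]@np.array([[np.cos(p[2]),np.sin(p[2])],[-np.sin(p[2]),np.cos(p[2])]])+p[:2],l[:,2]]
f=lambda p:np.r_[(proj(T,W(p,L))-tp).ravel(),(proj(S,W(p,L))-sp).ravel(),(proj(T,W(p,H))-th).ravel()]
r=least_squares(f,[.4,0,0]);print(r.x,r.fun.round(1))
print("handles",W(r.x,np.array([[0,.033,.144],[0,-.033,.144]])),"hinges",W(r.x,np.array([[0,.16,.1],[0,-.16,.1]])))
for n,u,v in(("tape",204,231),("glue nozzle tip",285+646/4.5,150+305/4.5)):print(n,at_z(T,u,v,.13 if 'g' in n else .01))
E
python3 fit.py
```

```text
[ 0.47395714  0.03601162 -0.15066439] [ 0.3 -0.1  0.5  0.7 -0.1  0.3 -0.7  0.5 -0.6 -0.8  0.4 -0.9 -0.  -0.9
 -1.3 -0.3  0.6  2.9  0.5 -3.8 -0.3  3.2  1.2 -3.7]
handles [[0.47891028 0.06863778 0.144     ]
 [0.469004   0.00338545 0.144     ]] hinges [[ 0.49797234  0.19419907  0.1       ]
 [ 0.44994194 -0.12217584  0.1       ]]
tape [0.4266694  0.52800785 0.01      ]
glue nozzle tip [ 0.44945259 -0.18599636  0.13      ]
```

```bash
cat > go.py <<'E'
from h import *
from plant import observe
CY=-0.1507  # case yaw
cx=np.array([np.cos(CY),np.sin(CY),0]); cy=np.array([-np.sin(CY),np.cos(CY),0])
R0=np.c_[-cx,cy,[0,0,-1.]]   # tool x=-case x, tool y=case y, z down
def row(target,Rt=R0,s=None):
    s=s or observe(); Rc=R.from_quat(s["tool_rot"])
    t=Rc.inv().apply(np.array(target)-s["eef_pos"])/.5; a=(Rc.inv()*R.from_matrix(Rt)).as_rotvec()/(np.pi/2)
    return t.round(4),a.round(4)
E
python3 -c "
from go import *
print(row([.479,.0686,.25]))"
```

```text
(array([-9.023e-01, -8.996e-01,  5.000e-04]), array([-0.0005, -0.0001, -0.0491]))
```

```bash
python3 -m inch '[{"tx":-0.9,"ty":-0.9,"az":-0.049},{"tx":-0.9,"ty":-0.9,"az":-0.049},{"tx":-0.9,"ty":-0.9,"az":-0.049},{"tx":-0.9,"ty":-0.9,"az":-0.049},{"tx":-0.9,"ty":-0.9,"az":-0.049},{"tx":-0.9,"ty":-0.9,"az":-0.049},{"tx":-0.9,"ty":-0.9,"az":-0.049},{"tx":-0.9,"ty":-0.9,"az":-0.049},{"tx":-0.9,"ty":-0.9,"az":-0.049},{"tx":-0.9,"ty":-0.9,"az":-0.049},{"tx":-0.9,"ty":-0.9,"az":-0.049},{"tx":-0.9,"ty":-0.9,"az":-0.049},{"tx":-0.9,"ty":-0.9,"az":-0.049},{"tx":-0.9,"ty":-0.9,"az":-0.049},{"tx":-0.9,"ty":-0.9,"az":-0.049},{"tx":-0.9,"ty":-0.9,"az":-0.049},{"tx":-0.9,"ty":-0.9,"az":-0.049}]' 110 40
python3 - <<'E'
from go import *
from plant import camera
s=observe();c=camera("wrist");cv2.imwrite("pics/w1.png",c["img"]);print(s["q"],{k:v for k,v in c.items() if k!="img"})
Rw=R.from_quat(s["tool_rot"]);T=c["T_tool_cam"]
c2=dict(c,eye=Rw.apply(T[:3,3])+s["eef_pos"],orientation=(Rw*R.from_matrix(T[:3,:3])).as_quat())
import pickle;pickle.dump({k:c2[k] for k in c2 if k!="img"},open("w1.pkl","wb"))
o=np.array([.47396,.03601,0])
img=c["img"].copy()
for sy in(1,-1):
  for X in(-.045,0,.045):
    u=proj(c2,o+X*cx+sy*.033*cy+[0,0,.144])[0];print(sy,X,u.round(1));cv2.circle(img,tuple(int(k) for k in u),2,(0,0,255),-1)
cv2.imwrite("pics/w1o.png",img)
E
```

```text
[ 1.24747105e+00  4.93974103e-01  1.34587392e+00 -2.10462612e-05
  1.30248702e+00 -9.55084727e-02] {'fx': 291.1449967939255, 'fy': 291.1449967939255, 'cx': 323.511907829551, 'cy': 194.1347487980712, 'T_tool_cam': array([[ 6.36905887e-05,  9.45777557e-01,  3.24815037e-01,
         8.43143347e-02],
       [ 9.99999996e-01, -3.87078763e-05, -8.33752892e-05,
        -6.43090346e-04],
       [-6.62815771e-05,  3.24815041e-01, -9.45777556e-01,
        -1.23360810e-01],
       [ 0.00000000e+00,  0.00000000e+00,  0.00000000e+00,
         1.00000000e+00]])}
1 -0.045 [-26.5 495.2]
1 0 [-10.9 515.6]
1 0.045 [  3.6 534.5]
-1 -0.045 [-75.6 497.6]
-1 0 [-58.3 517.8]
-1 0.045 [-42.1 536.5]invalid input at $[0]: expected keys tx, ty, tz, ax, ay, az
```

View pics/w1o.png

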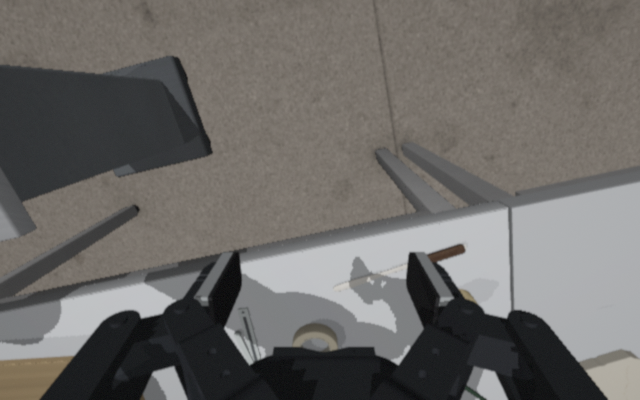

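The call was refused because every row needs all six keys, so the arm hasn't moved. The picture just shows the table under the start pose. I'll resend with full rows.

```bash
python3 -m inch '[{"tx":-0.9,"ty":-0.9,"tz":0,"ax":0,"ay":0,"az":-0.049},{"tx":-0.9,"ty":-0.9,"tz":0,"ax":0,"ay":0,"az":-0.049},{"tx":-0.9,"ty":-0.9,"tz":0,"ax":0,"ay":0,"az":-0.049},{"tx":-0.9,"ty":-0.9,"tz":0,"ax":0,"ay":0,"az":-0.049},{"tx":-0.9,"ty":-0.9,"tz":0,"ax":0,"ay":0,"az":-0.049},{"tx":-0.9,"ty":-0.9,"tz":0,"ax":0,"ay":0,"az":-0.049},{"tx":-0.9,"ty":-0.9,"tz":0,"ax":0,"ay":0,"az":-0.049},{"tx":-0.9,"ty":-0.9,"tz":0,"ax":0,"ay":0,"az":-0.049},{"tx":-0.9,"ty":-0.9,"tz":0,"ax":0,"ay":0,"az":-0.049},{"tx":-0.9,"ty":-0.9,"tz":0,"ax":0,"ay":0,"az":-0.049},{"tx":-0.9,"ty":-0.9,"tz":0,"ax":0,"ay":0,"az":-0.049},{"tx":-0.9,"ty":-0.9,"tz":0,"ax":0,"ay":0,"az":-0.049},{"tx":-0.9,"ty":-0.9,"tz":0,"ax":0,"ay":0,"az":-0.049},{"tx":-0.9,"ty":-0.9,"tz":0,"ax":0,"ay":0,"az":-0.049},{"tx":-0.9,"ty":-0.9,"tz":0,"ax":0,"ay":0,"az":-0.049},{"tx":-0.9,"ty":-0.9,"tz":0,"ax":0,"ay":0,"az":-0.049},{"tx":-0.9,"ty":-0.9,"tz":0,"ax":0,"ay":0,"az":-0.049},{"tx":-0.9,"ty":-0.9,"tz":0,"ax":0,"ay":0,"az":-0.049}]' 110 40
cat > wr.py <<'E'
import sys
from go import *
from plant import camera
s=observe();c=camera("wrist")
Rw=R.from_quat(s["tool_rot"]);T=c["T_tool_cam"]
c2=dict(c,eye=Rw.apply(T[:3,3])+s["eef_pos"],orientation=(Rw*R.from_matrix(T[:3,:3])).as_quat())
import pickle;pickle.dump({k:c2[k] for k in c2 if k!="img"},open("w.pkl","wb"))
o=np.array([.47396,.03601,0])
img=c["img"].copy()
for sy in(1,-1):
  for X in(-.045,0,.045):
    u=proj(c2,o+X*cx+sy*.033*cy+[0,0,.144])[0];print(sy,X,u.round(1));cv2.circle(img,tuple(int(k) for k in u),2,(0,0,255),-1)
cv2.imwrite(sys.argv[1],img);print(s["time_s"],s["eef_pos"],s["q"],s["grip_width"],s["ft_force"])
E
python3 wr.py pics/w2.png
```

```text
time_s: 2.05
eef_pos: [0.4775, 0.0697, 0.2504]
tool_rot: [0.075, 0.997, 0.0, 0.0]
ft_force: [-0.0, -0.1, -0.9]
grip_width: 0.0484
1 -0.045 [323.3 148.8]
1 0 [323.2 202. ]
1 0.045 [323.2 249.3]
-1 -0.045 [239.9 148.7]
-1 0 [244.8 201.9]
-1 0.045 [249.2 249.2]
2.05 [0.47749541 0.06966702 0.2503651 ] [ 2.10153103e-02  2.94234155e-01  1.68568920e+00  6.08473511e-05
  1.16165502e+00 -1.40033961e+00] 0.04836343113550317 [-0.04703257 -0.08319184 -0.93576085]
```

View pics/w2.png

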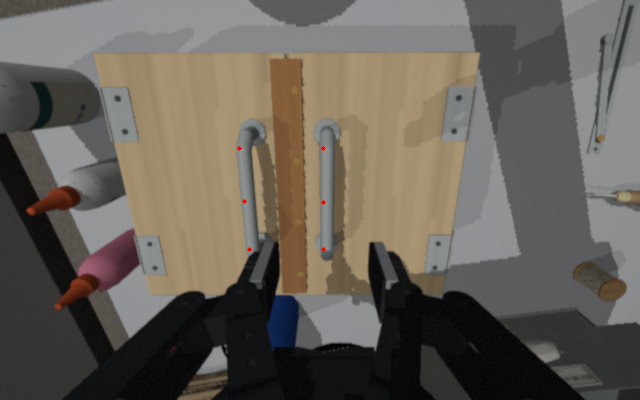

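The wrist view shows both bars about 3 px (2 mm) to the +y side of my prediction, and the jaws are parallel to the bar. I'll shift the case estimate by 2 mm, go down and grip.

```bash
python3 -m inch '[{"tx":0,"ty":0.002,"tz":0.07,"ax":0,"ay":0,"az":0},{"tx":0,"ty":0.002,"tz":0.13,"ax":0,"ay":0,"az":0},{"tx":0,"ty":0.002,"tz":0.17,"ax":0,"ay":0,"az":0},{"tx":0,"ty":0.002,"tz":0.2,"ax":0,"ay":0,"az":0},{"tx":0,"ty":0.002,"tz":0.209,"ax":0,"ay":0,"az":0},{"tx":0,"ty":0.002,"tz":0.209,"ax":0,"ay":0,"az":0}]' 110 30
python3 -m inch '[{"tx":0,"ty":0,"tz":0,"ax":0,"ay":0,"az":0},{"tx":0,"ty":0,"tz":0,"ax":0,"ay":0,"az":0},{"tx":0,"ty":0,"tz":0,"ax":0,"ay":0,"az":0},{"tx":0,"ty":0,"tz":0,"ax":0,"ay":0,"az":0},{"tx":0,"ty":0,"tz":0,"ax":0,"ay":0,"az":0},{"tx":0,"ty":0,"tz":0,"ax":0,"ay":0,"az":0}]' 255 30
python3 wr.py pics/w3.png
```

```text
time_s: 2.7
eef_pos: [0.4778, 0.0701, 0.1456]
tool_rot: [0.075, 0.997, -0.0, -0.0]
ft_force: [0.3, 0.3, 1.1]
grip_width: 0.048
time_s: 3.3
eef_pos: [0.4788, 0.0717, 0.1467]
tool_rot: [0.076, 0.997, 0.002, 0.001]
ft_force: [2.1, 23.6, 4.3]
grip_width: 0.0108
1 -0.045 [318.  187.1]
1 0 [318.7 272.2]
1 0.045 [319.1 341.8]
-1 -0.045 [172.3 187.4]
-1 0 [187.6 272.5]
-1 0.045 [200.  342.2]
3.3 [0.47882779 0.07171294 0.14668956] [ 0.02326474  0.44096997  1.80955041  0.00388884  0.88859128 -1.3985563 ] 0.010768309818634615 [ 2.11508037 23.6071724   4.30516272]
```

View pics/w3.png

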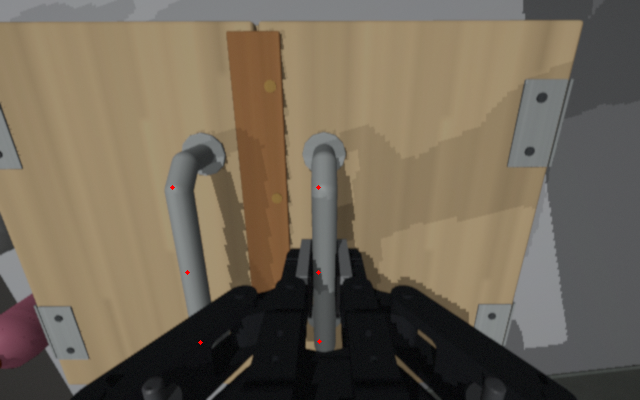

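Firm grip, with the bar between the pads at (323,270). The tool shifted 1.6 mm in +y, so I'll fold that into the arc. Now I'll compute the arc for the left leaf.

```bash
cat > arc.py <<'E'
import numpy as np,sys
def arc(sg,ths,al,off=0,d=.0025):
    for t in ths:
        a=al*t/ths[-1]
        y=-.127*np.cos(t)+.044*np.sin(t)+.127; z=.127*np.sin(t)+.044*np.cos(t)-.044
        y+=d*np.sin(a); z+=d*(np.cos(a)-1)
        print('{"tx":0,"ty":%.3f,"tz":%.3f,"ax":%.3f,"ay":0,"az":0}'%(sg*y/.5+off,-z/.5,sg*a/(np.pi/2)),end=",")
    print()
E
python3 -c "
from arc import *
arc(1,np.r_[.03,np.linspace(.1,1.76,18)],np.radians(40),.0032)"
```

```text
{"tx":0,"ty":0.006,"tz":-0.008,"ax":0.008,"ay":0,"az":0},{"tx":0,"ty":0.013,"tz":-0.025,"ax":0.025,"ay":0,"az":0},{"tx":0,"ty":0.026,"tz":-0.048,"ax":0.050,"ay":0,"az":0},{"tx":0,"ty":0.040,"tz":-0.070,"ax":0.075,"ay":0,"az":0},{"tx":0,"ty":0.057,"tz":-0.090,"ax":0.099,"ay":0,"az":0},{"tx":0,"ty":0.076,"tz":-0.109,"ax":0.124,"ay":0,"az":0},{"tx":0,"ty":0.096,"tz":-0.126,"ax":0.149,"ay":0,"az":0},{"tx":0,"ty":0.118,"tz":-0.141,"ax":0.173,"ay":0,"az":0},{"tx":0,"ty":0.141,"tz":-0.153,"ax":0.198,"ay":0,"az":0},{"tx":0,"ty":0.165,"tz":-0.164,"ax":0.223,"ay":0,"az":0},{"tx":0,"ty":0.190,"tz":-0.172,"ax":0.247,"ay":0,"az":0},{"tx":0,"ty":0.216,"tz":-0.177,"ax":0.272,"ay":0,"az":0},{"tx":0,"ty":0.242,"tz":-0.180,"ax":0.296,"ay":0,"az":0},{"tx":0,"ty":0.269,"tz":-0.180,"ax":0.321,"ay":0,"az":0},{"tx":0,"ty":0.295,"tz":-0.178,"ax":0.346,"ay":0,"az":0},{"tx":0,"ty":0.321,"tz":-0.173,"ax":0.370,"ay":0,"az":0},{"tx":0,"ty":0.347,"tz":-0.166,"ax":0.395,"ay":0,"az":0},{"tx":0,"ty":0.371,"tz":-0.156,"ax":0.420,"ay":0,"az":0},{"tx":0,"ty":0.395,"tz":-0.144,"ax":0.444,"ay":0,"az":0},
```

Moving the first half, then checking the force before the rest.

```bash
python3 -m inch '[{"tx":0,"ty":0.006,"tz":-0.008,"ax":0.008,"ay":0,"az":0},{"tx":0,"ty":0.013,"tz":-0.025,"ax":0.025,"ay":0,"az":0},{"tx":0,"ty":0.026,"tz":-0.048,"ax":0.050,"ay":0,"az":0},{"tx":0,"ty":0.040,"tz":-0.070,"ax":0.075,"ay":0,"az":0},{"tx":0,"ty":0.057,"tz":-0.090,"ax":0.099,"ay":0,"az":0}]'; python3 -c "
from plant import observe
s=observe();print(s['q'],s['wrist_torque'])"
```

```text
time_s: 3.85
eef_pos: [0.4827, 0.0978, 0.1919]
tool_rot: [0.075, 0.994, -0.079, -0.005]
ft_force: [2.2, -2.8, -2.5]
grip_width: 0.0111
[ 0.17482839  0.41219708  1.69990556 -0.16965578  1.08495754 -1.1613247 ] [-0.54260828 -0.18357331  0.0936023 ]
```

```bash
cat >> arc.py <<'E'
def rel(sg,rows,p0):
    # rows (ty,tz,ax) in the un-tilted frame -> frame tilted p0
    a0=p0[2]*np.pi/2
    for r in rows:
        y,z=r[0]-p0[0],r[1]-p0[1]
        print('{"tx":0,"ty":%.3f,"tz":%.3f,"ax":%.3f,"ay":0,"az":0}'%(y*np.cos(a0)+z*np.sin(a0),-y*np.sin(a0)+z*np.cos(a0),r[2]-p0[2]),end=",")
    print()
E
python3 -c "
from arc import *
rel(1,[(.076,-.109,.124),(.096,-.126,.149),(.118,-.141,.173),(.141,-.153,.198),(.165,-.164,.223),(.19,-.172,.247),(.216,-.177,.272),(.242,-.18,.296),(.269,-.18,.321),(.295,-.178,.346),(.321,-.173,.37),(.347,-.166,.395),(.371,-.156,.42),(.395,-.144,.444)],(.057,-.09,.099))"
```

```text
{"tx":0,"ty":0.016,"tz":-0.022,"ax":0.025,"ay":0,"az":0},{"tx":0,"ty":0.033,"tz":-0.042,"ax":0.050,"ay":0,"az":0},{"tx":0,"ty":0.052,"tz":-0.060,"ax":0.074,"ay":0,"az":0},{"tx":0,"ty":0.073,"tz":-0.075,"ax":0.099,"ay":0,"az":0},{"tx":0,"ty":0.095,"tz":-0.090,"ax":0.124,"ay":0,"az":0},{"tx":0,"ty":0.119,"tz":-0.102,"ax":0.148,"ay":0,"az":0},{"tx":0,"ty":0.144,"tz":-0.111,"ax":0.173,"ay":0,"az":0},{"tx":0,"ty":0.169,"tz":-0.118,"ax":0.197,"ay":0,"az":0},{"tx":0,"ty":0.196,"tz":-0.122,"ax":0.222,"ay":0,"az":0},{"tx":0,"ty":0.221,"tz":-0.124,"ax":0.247,"ay":0,"az":0},{"tx":0,"ty":0.248,"tz":-0.123,"ax":0.271,"ay":0,"az":0},{"tx":0,"ty":0.275,"tz":-0.120,"ax":0.296,"ay":0,"az":0},{"tx":0,"ty":0.300,"tz":-0.114,"ax":0.321,"ay":0,"az":0},{"tx":0,"ty":0.326,"tz":-0.106,"ax":0.345,"ay":0,"az":0},
```

```bash
python3 -m inch '[{"tx":0,"ty":0.016,"tz":-0.022,"ax":0.025,"ay":0,"az":0},{"tx":0,"ty":0.033,"tz":-0.042,"ax":0.050,"ay":0,"az":0},{"tx":0,"ty":0.052,"tz":-0.060,"ax":0.074,"ay":0,"az":0},{"tx":0,"ty":0.073,"tz":-0.075,"ax":0.099,"ay":0,"az":0},{"tx":0,"ty":0.095,"tz":-0.090,"ax":0.124,"ay":0,"az":0},{"tx":0,"ty":0.119,"tz":-0.102,"ax":0.148,"ay":0,"az":0},{"tx":0,"ty":0.144,"tz":-0.111,"ax":0.173,"ay":0,"az":0},{"tx":0,"ty":0.169,"tz":-0.118,"ax":0.197,"ay":0,"az":0},{"tx":0,"ty":0.196,"tz":-0.122,"ax":0.222,"ay":0,"az":0},{"tx":0,"ty":0.221,"tz":-0.124,"ax":0.247,"ay":0,"az":0},{"tx":0,"ty":0.248,"tz":-0.123,"ax":0.271,"ay":0,"az":0},{"tx":0,"ty":0.275,"tz":-0.120,"ax":0.296,"ay":0,"az":0},{"tx":0,"ty":0.300,"tz":-0.114,"ax":0.321,"ay":0,"az":0},{"tx":0,"ty":0.326,"tz":-0.106,"ax":0.345,"ay":0,"az":0},{"tx":0,"ty":0.326,"tz":-0.106,"ax":0.345,"ay":0,"az":0}]'; python3 wr.py pics/w4.png; python3 -c "
from plant import camera;import cv2
for n in ('top','scene'):cv2.imwrite('pics/%s4.png'%n,camera(n)['img'])"
```

```text
time_s: 5.35
eef_pos: [0.5081, 0.2673, 0.2176]
tool_rot: [0.07, 0.937, -0.341, -0.025]
ft_force: [0.2, 2.7, 5.3]
grip_width: 0.0108
1 -0.045 [222.  134.5]
1 0 [226.6 176. ]
1 0.045 [230.8 213.9]
-1 -0.045 [191.1 129.7]
-1 0 [196.4 166.8]
-1 0.045 [201.4 201. ]
5.35 [0.50808345 0.26730817 0.21756991] [ 0.63259598  0.71846788  1.21305315 -0.48025713  1.72420685 -0.7364837 ] 0.010788548427198648 [0.23986534 2.73950496 5.32804193]
```

View pics/w4.png

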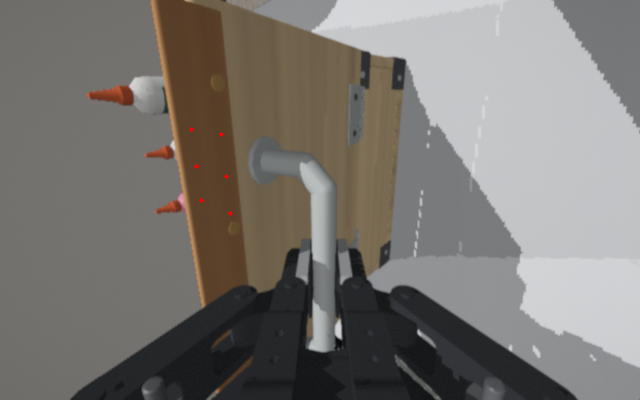

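View pics/scene4.png

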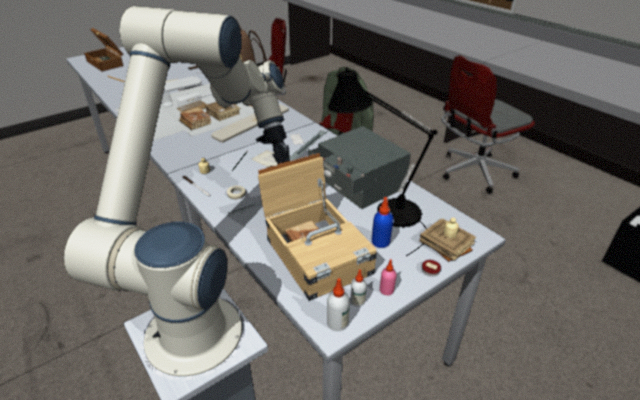

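The left leaf is about 1.76 open, the books are uncovered and the right leaf is shut. I'll release a little, so the inner finger stays off the leaf, and back out along the tool axis.

```bash
python3 -m inch '[{"tx":0,"ty":0,"tz":0,"ax":0,"ay":0,"az":0},{"tx":0,"ty":0,"tz":0,"ax":0,"ay":0,"az":0},{"tx":0,"ty":0,"tz":0,"ax":0,"ay":0,"az":0},{"tx":0,"ty":0,"tz":0,"ax":0,"ay":0,"az":0}]' 185 30
python3 -m inch '[{"tx":0,"ty":0,"tz":-0.02,"ax":0,"ay":0,"az":0},{"tx":0,"ty":0,"tz":-0.05,"ax":0,"ay":0,"az":0},{"tx":0,"ty":0,"tz":-0.1,"ax":0,"ay":0,"az":0},{"tx":0,"ty":0,"tz":-0.17,"ax":0,"ay":0,"az":0},{"tx":0,"ty":0,"tz":-0.24,"ax":0,"ay":0,"az":0},{"tx":0,"ty":0,"tz":-0.28,"ax":0,"ay":0,"az":0},{"tx":0,"ty":0,"tz":-0.28,"ax":0,"ay":0,"az":0},{"tx":0,"ty":0,"tz":-0.28,"ax":0,"ay":0,"az":0}]'
python3 wr.py pics/w5.png; python3 -c "
from plant import camera;import cv2
im=camera('scene')['img'];cv2.imwrite('pics/scene5.png',cv2.resize(im[130:320,200:440],None,fx=3,fy=3))"
```

```text
time_s: 5.9
eef_pos: [0.5077, 0.2652, 0.218]
tool_rot: [0.071, 0.937, -0.341, -0.026]
ft_force: [0.6, -0.2, 0.3]
grip_width: 0.0236
time_s: 6.7
eef_pos: [0.5212, 0.3544, 0.3251]
tool_rot: [0.071, 0.937, -0.341, -0.026]
ft_force: [1.0, -0.2, -0.3]
grip_width: 0.0232
1 -0.045 [253.5 122.7]
1 0 [255.8 152.5]
1 0.045 [257.9 180.4]
-1 -0.045 [228.5 120.2]
-1 0 [231.3 147.7]
-1 0.045 [233.9 173.5]
6.7 [0.52115881 0.35437339 0.32505288] [ 0.7123976   0.7355037   0.87113364 -0.48958899  2.0488788  -0.82104792] 0.023189698349681213 [ 0.99069648 -0.16784517 -0.34978809]
```

View pics/w5.png

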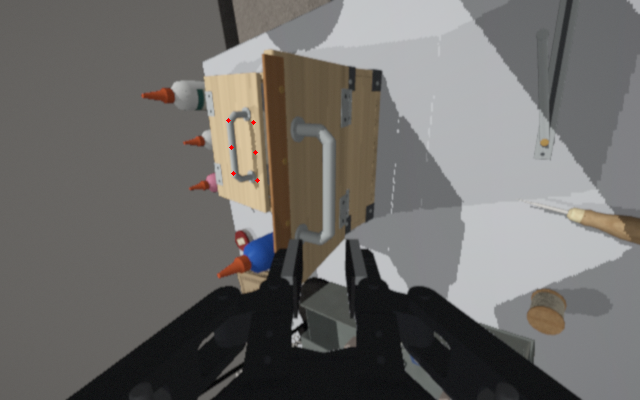

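View pics/scene5.png

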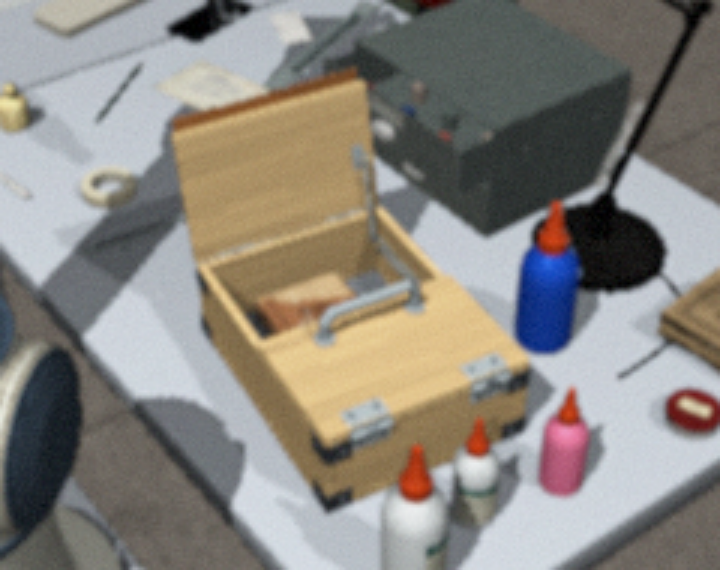

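The leaf rests against its extended stay and the gripper is clear. Next I'll rise, level the tool and cross to above the right handle.

```bash
python3 -c "
from go import *
for p in ([.5212,.33,.38],[.4695,.0063,.38],[.4695,.0063,.25]): print(*row(p))
s=dict(eef_pos=np.array([.4695,.0063,.25]))
"
```

```text
[-0.0074 -0.1072 -0.055 ] [-0.4448 -0.0007 -0.    ]
[-0.0026 -0.6092  0.3667] [-0.4448 -0.0007 -0.    ]
[-0.0029 -0.442   0.5658] [-0.4448 -0.0007 -0.    ]
```

```bash
python3 -m inch '[{"tx":-0.007,"ty":-0.03,"tz":-0.03,"ax":-0.1,"ay":0,"az":0},{"tx":-0.007,"ty":-0.06,"tz":-0.055,"ax":-0.19,"ay":0,"az":0},{"tx":-0.007,"ty":-0.107,"tz":-0.055,"ax":-0.28,"ay":0,"az":0},{"tx":-0.007,"ty":-0.107,"tz":-0.055,"ax":-0.37,"ay":0,"az":0},{"tx":-0.005,"ty":-0.2,"tz":0.023,"ax":-0.445,"ay":0,"az":0},{"tx":-0.003,"ty":-0.609,"tz":0.367,"ax":-0.445,"ay":0,"az":0},{"tx":-0.003,"ty":-0.609,"tz":0.367,"ax":-0.445,"ay":0,"az":0},{"tx":-0.003,"ty":-0.609,"tz":0.367,"ax":-0.445,"ay":0,"az":0},{"tx":-0.003,"ty":-0.609,"tz":0.367,"ax":-0.445,"ay":0,"az":0},{"tx":-0.003,"ty":-0.609,"tz":0.367,"ax":-0.445,"ay":0,"az":0},{"tx":-0.003,"ty":-0.609,"tz":0.367,"ax":-0.445,"ay":0,"az":0},{"tx":-0.003,"ty":-0.609,"tz":0.367,"ax":-0.445,"ay":0,"az":0},{"tx":-0.003,"ty":-0.609,"tz":0.367,"ax":-0.445,"ay":0,"az":0},{"tx":-0.003,"ty":-0.609,"tz":0.367,"ax":-0.445,"ay":0,"az":0},{"tx":-0.003,"ty":-0.442,"tz":0.566,"ax":-0.445,"ay":0,"az":0},{"tx":-0.003,"ty":-0.442,"tz":0.566,"ax":-0.445,"ay":0,"az":0},{"tx":-0.003,"ty":-0.442,"tz":0.566,"ax":-0.445,"ay":0,"az":0},{"tx":-0.003,"ty":-0.442,"tz":0.566,"ax":-0.445,"ay":0,"az":0}]' 110 30
python3 wr.py pics/w6.png;python3 -c "
from go import *
print(row([.4695,.0063,.1465]))"
```

```text
time_s: 8.6
eef_pos: [0.4679, 0.0081, 0.2469]
tool_rot: [0.075, 0.997, 0.001, -0.003]
ft_force: [0.3, 0.6, 0.3]
grip_width: 0.0489
1 -0.045 [402.7 150.9]
1 0 [397.9 204.7]
1 0.045 [393.7 252.5]
-1 -0.045 [318.4 150.8]
-1 0 [318.6 204.6]
-1 0.045 [318.8 252.4]
8.6 [0.46786037 0.00810579 0.24694201] [-0.11152949  0.28088605  1.71779894  0.00182737  1.14988616 -1.53376928] 0.04889114326877914 [0.27988317 0.6362087  0.27110823]
(array([-0.0016, -0.0033,  0.2057]), array([ 0.001 , -0.0022,  0.0008]))
```

View pics/w6.png

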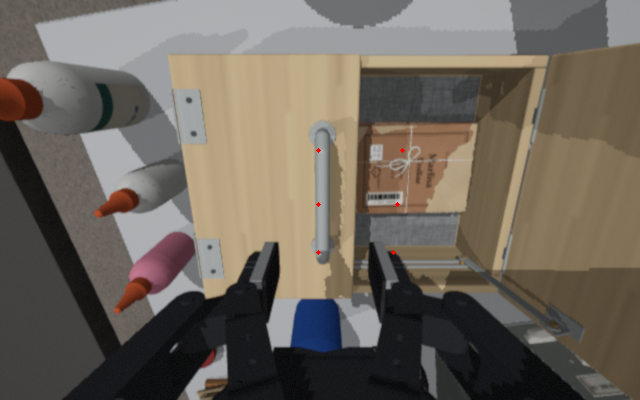

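The right bar is at (322,205), which agrees with the 3 mm offset. I'll go down and grip.

```bash
python3 -m inch '[{"tx":0,"ty":0,"tz":0.07,"ax":0,"ay":0,"az":0},{"tx":0,"ty":0,"tz":0.13,"ax":0,"ay":0,"az":0},{"tx":0,"ty":0,"tz":0.17,"ax":0,"ay":0,"az":0},{"tx":0,"ty":0,"tz":0.2,"ax":0,"ay":0,"az":0},{"tx":0,"ty":0,"tz":0.207,"ax":0,"ay":0,"az":0},{"tx":0,"ty":0,"tz":0.207,"ax":0,"ay":0,"az":0}]' 110 30
python3 -m inch '[{"tx":0,"ty":0,"tz":0,"ax":0,"ay":0,"az":0},{"tx":0,"ty":0,"tz":0,"ax":0,"ay":0,"az":0},{"tx":0,"ty":0,"tz":0,"ax":0,"ay":0,"az":0},{"tx":0,"ty":0,"tz":0,"ax":0,"ay":0,"az":0},{"tx":0,"ty":0,"tz":0,"ax":0,"ay":0,"az":0},{"tx":0,"ty":0,"tz":0,"ax":0,"ay":0,"az":0}]' 255 30
python3 wr.py pics/w7.png;python3 -c "
from arc import *
arc(-1,np.r_[.03,np.linspace(.1,1.45,18)],np.radians(35))"
```

```text
time_s: 9.25
eef_pos: [0.471, 0.0072, 0.1478]
tool_rot: [0.075, 0.997, 0.001, 0.001]
ft_force: [-0.4, 0.6, -0.0]
grip_width: 0.0485
time_s: 9.85
eef_pos: [0.4705, 0.0066, 0.1476]
tool_rot: [0.075, 0.997, 0.0, 0.001]
ft_force: [-2.0, -4.0, 11.1]
grip_width: 0.0108
1 -0.045 [462.2 183.2]
1 0 [448.4 268.4]
1 0.045 [437.  338.2]
-1 -0.045 [317.3 183.3]
-1 0 [317.9 268.5]
-1 0.045 [318.4 338.3]
9.85 [0.47050966 0.00662797 0.14762517] [-1.13594857e-01  4.24864371e-01  1.83956370e+00  1.30874085e-03
  8.75496511e-01 -1.53459495e+00] 0.010769404963426883 [-1.98431231 -3.99206062 11.07933711]
{"tx":0,"ty":-0.003,"tz":-0.008,"ax":-0.008,"ay":0,"az":0},{"tx":0,"ty":-0.010,"tz":-0.025,"ax":-0.027,"ay":0,"az":0},{"tx":0,"ty":-0.020,"tz":-0.044,"ax":-0.048,"ay":0,"az":0},{"tx":0,"ty":-0.032,"tz":-0.062,"ax":-0.069,"ay":0,"az":0},{"tx":0,"ty":-0.044,"tz":-0.079,"ax":-0.091,"ay":0,"az":0},{"tx":0,"ty":-0.058,"tz":-0.095,"ax":-0.112,"ay":0,"az":0},{"tx":0,"ty":-0.074,"tz":-0.110,"ax":-0.133,"ay":0,"az":0},{"tx":0,"ty":-0.090,"tz":-0.124,"ax":-0.155,"ay":0,"az":0},{"tx":0,"ty":-0.108,"tz":-0.136,"ax":-0.176,"ay":0,"az":0},{"tx":0,"ty":-0.126,"tz":-0.147,"ax":-0.197,"ay":0,"az":0},{"tx":0,"ty":-0.145,"tz":-0.157,"ax":-0.219,"ay":0,"az":0},{"tx":0,"ty":-0.165,"tz":-0.165,"ax":-0.240,"ay":0,"az":0},{"tx":0,"ty":-0.186,"tz":-0.171,"ax":-0.261,"ay":0,"az":0},{"tx":0,"ty":-0.207,"tz":-0.176,"ax":-0.282,"ay":0,"az":0},{"tx":0,"ty":-0.228,"tz":-0.179,"ax":-0.304,"ay":0,"az":0},{"tx":0,"ty":-0.250,"tz":-0.180,"ax":-0.325,"ay":0,"az":0},{"tx":0,"ty":-0.271,"tz":-0.180,"ax":-0.346,"ay":0,"az":0},{"tx":0,"ty":-0.292,"tz":-0.178,"ax":-0.368,"ay":0,"az":0},{"tx":0,"ty":-0.314,"tz":-0.174,"ax":-0.389,"ay":0,"az":0},
```

View pics/w7.png

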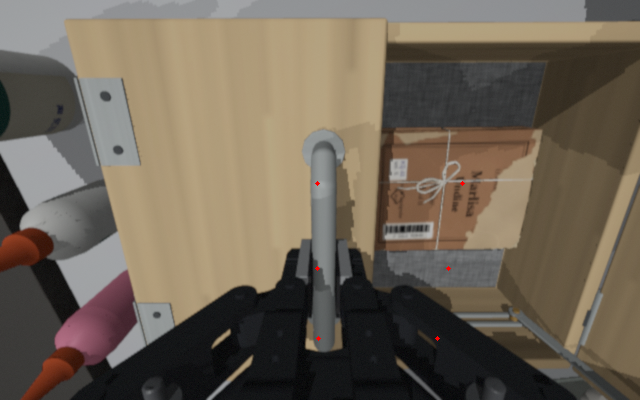

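The bar is gripped between the pads at (323,265). Now I'll raise the right leaf along its arc to 1.45 rad.

```bash
python3 -m inch '[{"tx":0,"ty":-0.003,"tz":-0.008,"ax":-0.008,"ay":0,"az":0},{"tx":0,"ty":-0.010,"tz":-0.025,"ax":-0.027,"ay":0,"az":0},{"tx":0,"ty":-0.020,"tz":-0.044,"ax":-0.048,"ay":0,"az":0},{"tx":0,"ty":-0.032,"tz":-0.062,"ax":-0.069,"ay":0,"az":0},{"tx":0,"ty":-0.044,"tz":-0.079,"ax":-0.091,"ay":0,"az":0},{"tx":0,"ty":-0.058,"tz":-0.095,"ax":-0.112,"ay":0,"az":0},{"tx":0,"ty":-0.074,"tz":-0.110,"ax":-0.133,"ay":0,"az":0},{"tx":0,"ty":-0.090,"tz":-0.124,"ax":-0.155,"ay":0,"az":0},{"tx":0,"ty":-0.108,"tz":-0.136,"ax":-0.176,"ay":0,"az":0},{"tx":0,"ty":-0.126,"tz":-0.147,"ax":-0.197,"ay":0,"az":0},{"tx":0,"ty":-0.145,"tz":-0.157,"ax":-0.219,"ay":0,"az":0},{"tx":0,"ty":-0.165,"tz":-0.165,"ax":-0.240,"ay":0,"az":0},{"tx":0,"ty":-0.186,"tz":-0.171,"ax":-0.261,"ay":0,"az":0},{"tx":0,"ty":-0.207,"tz":-0.176,"ax":-0.282,"ay":0,"az":0},{"tx":0,"ty":-0.228,"tz":-0.179,"ax":-0.304,"ay":0,"az":0},{"tx":0,"ty":-0.250,"tz":-0.180,"ax":-0.325,"ay":0,"az":0},{"tx":0,"ty":-0.271,"tz":-0.180,"ax":-0.346,"ay":0,"az":0},{"tx":0,"ty":-0.292,"tz":-0.178,"ax":-0.368,"ay":0,"az":0},{"tx":0,"ty":-0.314,"tz":-0.174,"ax":-0.389,"ay":0,"az":0},{"tx":0,"ty":-0.314,"tz":-0.174,"ax":-0.389,"ay":0,"az":0}]'
python3 -m inch '[{"tx":0,"ty":0,"tz":0,"ax":0,"ay":0,"az":0},{"tx":0,"ty":0,"tz":0,"ax":0,"ay":0,"az":0},{"tx":0,"ty":0,"tz":0,"ax":0,"ay":0,"az":0},{"tx":0,"ty":0,"tz":0,"ax":0,"ay":0,"az":0}]'
python3 wr.py pics/w8.png;python3 - <<'E'
from go import *
from plant import camera
s=observe()
o=np.array([.47396,.03601,0])+.003*cy
b=s["eef_pos"]+R.from_quat(s["tool_rot"]).apply([0,0,.0025])-o
y=-(b@cy+.16);z=b[2]-.1
print("y,z,r",y,z,np.hypot(y,z),"theta",np.arctan2(z,-y)-np.arctan2(.044,.127))
for n in ('top','scene'):
    c=camera(n);cv2.imwrite(f'pics/{n}8raw.png',c["img"])
    im=c["img"][130:320,200:440] if n=='scene' else c["img"][140:280,260:460]
    cv2.imwrite(f'pics/{n}8.png',cv2.resize(im,None,fx=3,fy=3))
E
```

```text
time_s: 11.9
eef_pos: [0.4471, -0.1503, 0.2344]
tool_rot: [0.072, 0.95, 0.301, 0.024]
ft_force: [-0.1, -3.1, 15.7]
grip_width: 0.0105
time_s: 12.3
eef_pos: [0.4473, -0.149, 0.2347]
tool_rot: [0.072, 0.951, 0.3, 0.024]
ft_force: [2.7, -3.6, 10.7]
grip_width: 0.0109
1 -0.045 [440.8 130.4]
1 0 [435.6 170.3]
1 0.045 [430.8 206.8]
-1 -0.045 [400.1 135. ]
-1 0 [396.3 179.5]
-1 0.045 [392.8 219.8]
12.3 [ 0.4472684  -0.1489831   0.23472682] [-0.77721329  0.4527806   1.66155109  0.49146683  1.43341052 -2.36839485] 0.010857450767202771 [ 2.72811015 -3.64587042 10.71166875]
y,z,r 0.02842714310532557 0.13265729468660742 0.13566893638080924 theta 1.4483791223855147
```

View pics/w8.png

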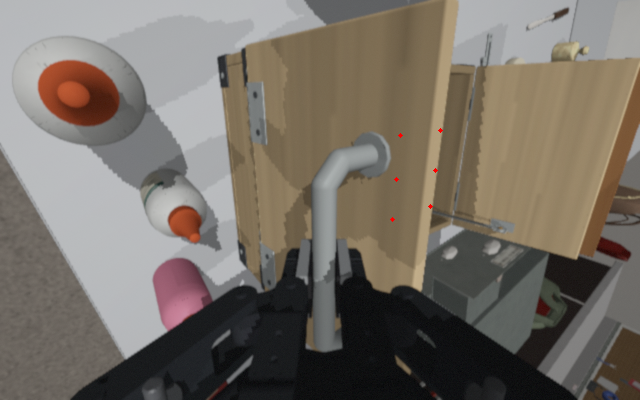

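View pics/scene8.png

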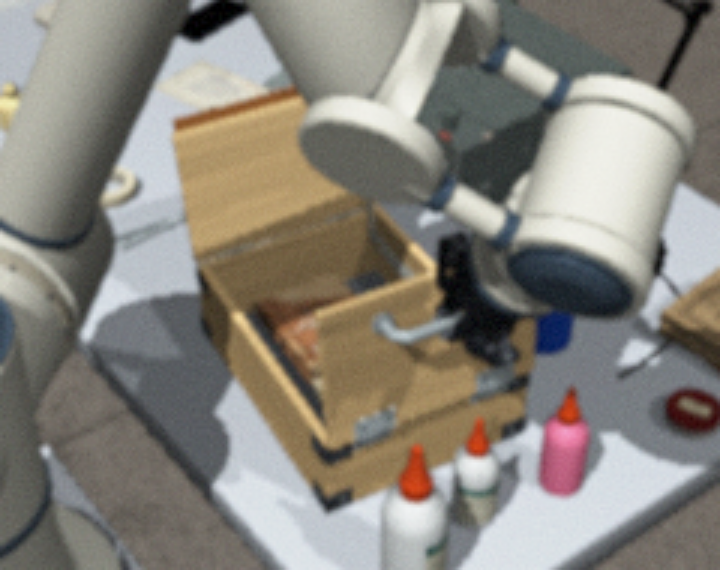

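View pics/top8.png

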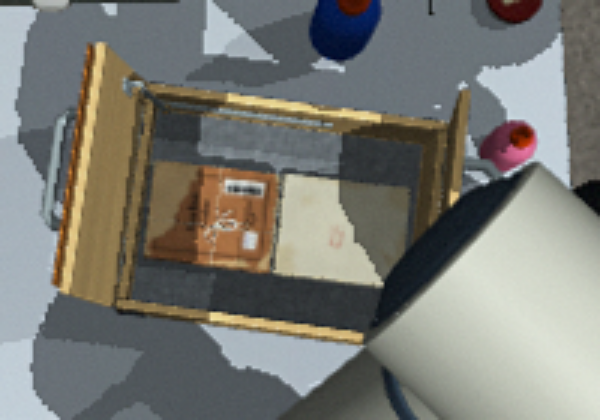

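```bash
python3 - <<'E'
from go import *
import pickle
from plant import camera
w=pickle.load(open("w.pkl","rb"));T=camera("top")
o=np.array([.47396,.03601,0])+.003*cy
def P(X,r,h,t): # r along leaf from hinge, h height above inner face
    y=r*np.cos(t)-h*np.sin(t); z=r*np.sin(t)+h*np.cos(t); return o+X*cx+(y-.16)*cy+[0,0,.1+z]
iw=cv2.imread("pics/w8.png");it=cv2.imread("pics/top8raw.png")
for t,col in((1.37,(0,0,255)),(1.45,(0,255,0)),(1.53,(255,0,0))):
    for c,im in((w,iw),(T,it)):
        pts=[proj(c,P(X,.159,h,t))[0] for X in(-.12,.12) for h in (.01,0)]
        print(t,np.round(pts,1).tolist())
        cv2.line(im,*[tuple(int(round(k)) for k in p) for p in (pts[0],pts[2])],col,1)
cv2.imwrite("pics/w8c.png",iw);cv2.imwrite("pics/t8c.png",cv2.resize(it[150:260,380:450],None,fx=5,fy=5,interpolation=0))
E
```

```text
1.37 [[466.5, -4.8], [474.8, 0.7], [407.9, 416.9], [415.0, 405.8]]
1.37 [[402.6, 255.1], [398.9, 254.6], [411.9, 169.8], [408.3, 169.5]]
1.45 [[450.7, -12.1], [462.7, -6.2], [396.3, 430.5], [405.2, 419.4]]
1.45 [[407.3, 255.7], [403.6, 255.2], [416.5, 170.3], [412.8, 169.9]]
1.53 [[429.8, -19.6], [445.9, -13.4], [382.4, 443.9], [393.1, 433.0]]
1.53 [[412.0, 256.4], [408.3, 255.9], [421.0, 170.9], [417.4, 170.4]]
```

View pics/w8c.png

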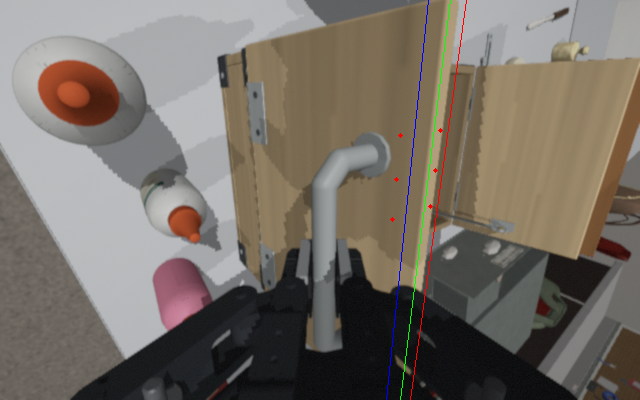

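View pics/t8c.png

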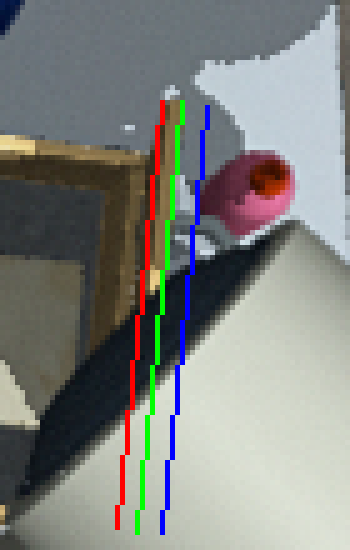

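The leaf's outer free edge lies on the green 1.45 rad line in both the wrist and top views. I'll let it settle briefly, then hand in.

```bash
python3 -m inch '[{"tx":0,"ty":0,"tz":0,"ax":0,"ay":0,"az":0},{"tx":0,"ty":0,"tz":0,"ax":0,"ay":0,"az":0},{"tx":0,"ty":0,"tz":0,"ax":0,"ay":0,"az":0},{"tx":0,"ty":0,"tz":0,"ax":0,"ay":0,"az":0},{"tx":0,"ty":0,"tz":0,"ax":0,"ay":0,"az":0},{"tx":0,"ty":0,"tz":0,"ax":0,"ay":0,"az":0}]'
python3 -c "
from plant import *
s=observe();print(s['eef_pos'],abs(s['qd']).max());print(close_job())"
```

```text
time_s: 13.1
eef_pos: [0.4473, -0.149, 0.2347]
tool_rot: [0.072, 0.951, 0.3, 0.024]
ft_force: [2.2, -2.4, 10.1]
grip_width: 0.0106
[ 0.44726737 -0.14895099  0.23471628] 0.0011807568949639133
the job is handed in; nothing more can be done
None
```

I swung the left leaf open by its handle to about 1.76 rad and let go. It went on to rest on its stay, with the right leaf still shut. I then raised the right leaf to its balance point and handed the job in at 13.1 s with the gripper still holding it.

**Right leaf:** the tool position puts it at about 1.448 rad, and the leaf edge matched the 1.45 rad line in the wrist and top pictures. The arm was still (joint speeds 0.001 rad/s or less). The bar was clamped at the 30 N grip setting, with about 10 N on the wrist.

**Surroundings:** in the last pictures the left leaf stands open, the small white glue bottle is upright and clear of the leaf, and nothing beside the case looked disturbed.

**Problems:** the first move command was refused because of its format, before anything moved. The camera fit of the case was about 3 mm off along its y axis, and I corrected it at the first grip. I had no direct reading of the joint angles or the finger contact force, and handing in reports no verdict.

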